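# Lock the pressure cooker lid

## Task

Close the pressure cooker: set its lid into the collar with the two ears down through the gaps, then twist it clockwise (seen from above) until the ears are drawn tight under the lips and meet their stops, with the lid's bar in line with the cooker's two side handles. Let go of it, and leave the lemon, lime, spice jar and mug where they stand.

Things in the scene. Friction and masses are not known exactly. Their poses are not given: they have to be found in the camera images.
- cooker: Steel pressure cooker without lid, fixed (does not move), on worktop or cooktop. 172 mm across its collar, 112 mm high. Origin: centre of its underside; z up; x runs through its two black side handles (242 mm over both; half a turn about z is the same). Collar: bore radius 77 mm, top z = 112, floor z = 90 mm; two opposite steel lips inside it reach in to radius 62 mm. Friction in it is low, 0.2.
- cooker_lip (a point): Upper edge of one lip's open end: 15 degrees CCW (seen from above) of the cooker's +x, radius 62 mm, z = 112 mm. The lips fill -75 to 15 and 105 to 195 degrees from +x; the gaps between are open. From its CCW end each lip's underside ramps down clockwise from z = 105.5 to 100.5 mm over 40 degrees, then is level to a stop at -36.5 (143.5) degrees; beyond it is solid.
- cooker_seat (a point): Centre of the top of the springy rubber seal ring (radius 47 to 60 mm) that carries the lid, on the cooker's axis, 94 mm above its underside; axes as the cooker's. The seal yields above 6 N, 1.5 N per further mm, at most 6 mm. Lid just set in: its underside is here. Lid locked: 3.5 mm lower. Over the cooktop (y < 0) a microwave hangs ahead: keep the wrist low there.
- lid: Loose steel lid, 0.25 to 0.5 kg, lying flat, right way up. Origin: centre of its underside; z up; x along its handle bar (half a turn about z fits as well). Disc radius 59 mm, 14 mm thick, 18 in the middle. Two ears, under the bar's ends, reach to radius 74.5 mm, each 35 degrees either side of the bar, z = 3 to 10 mm. A valve 30 mm high stands at x = 22, y = 30 mm.
- lid_grip (a point): Middle of the lid's black bar, 46 mm above the lid's underside; axes as the lid's. Bar 120 x 20 mm, z = 38 to 54 mm, on posts 45 mm either side. Ears pass the gaps with the lid's x 60 (+-10) degrees CCW of the cooker's x; then turn 60 degrees clockwise (up to 0.5 N m) to the stop: bar in line with the side handles, lid drawn down 3.5 mm; it stays when let go.
- lemon_1: Yellow lemon, 74 x 59 x 57 mm, a bystander. Origin: centre of its underside at the start.
- lime_1: Green lime, 56 x 44 x 44 mm, a bystander. Origin: centre of its underside at the start.
- spice_jar_2: Small spice jar with a black cap, 40 mm across, 107 mm high, a bystander. Origin: centre of its underside.
- mug_1: White mug with blue stripes, 90 x 121 mm with its handle, 97 mm high, a bystander. Origin: centre of its underside.

How it is judged:
By the outcome, as a careful person would: the job done as asked, in the order asked, and still so for the second after the job is handed in, with the robot touching nothing.
It also fails if it takes over 48 s, if anything falls off the work surface, if the arm or the gripper's body presses on something with over 40 N, if the wrist force passes 120 N, or if a joint passes its speed limit or range.

## Robot

A 6-joint arm with a two-finger parallel gripper is mounted at the origin on a cart in front of the work surface, level with it; the furniture and walls round the work are solid. World frame = base frame: x ahead of the robot, y to its left, z up, the work surface at z = 0. Lengths are in m, angles in degrees, forces in N, time in s.
With the tool pointing down it reaches from about 0.375 to 0.975 m from the base axis. Payload 3.8 kg.
Tool frame: the origin (TCP) lies between the finger pads; the fingertips stand 25 mm ahead of it and the grasp point (between the pads) lies 6 mm ahead of it (ctrl.tips_ahead is the distance from the TCP to the fingertips, in m); z points along the fingers, y is the line along which they close (so a half turn about z gives the same grasp; the last joint's range is limited). The gripper opens to 88 mm and grips with 3 to 60 N. Pads are 18 mm wide; open, the fingers measure 123 mm over their backs; the gripper's body (75 mm by 187 mm) begins 45 mm behind the grasp point.
Start: joints at [-67.89, 15.12, 91.902, -0, 72.978, -2.114], TCP at [0.277, -0.616, 0.264] pointing down, gripper open.
Joint ranges: [-150.88, 150.88], [-54.13, 125.18], [17.81, 147.31], [-75.09, 255.09], [0, 152.58], [-146.25, 146.25]. Speed limits (degrees/s): [147.25, 147.25, 180, 180, 180, 180].

## Interface

Orientations are given as [roll, pitch, yaw] about the fixed x, y, z axes, in that order (R = Rz(yaw) Ry(pitch) Rx(roll)).
In Python, from rig import ctrl gives the robot as it stands.
- The arm moves only by the tool send_rows, never from a script. Its argument "targets" is a list of rows, each an object with "hand": the closure, from 0 (fully open) to 1 (shut); "slide": the shift along the tool's x, y, z in units of 30 mm (1.0 is 30 mm), a list of three; "roll": the turn about the tool's z in units of 8 degrees (1.0 is 8 degrees). In form: [{"hand": hand, "slide": [dx, dy, dz], "roll": roll}, ...]. A call has 1 to 10 rows; each row is the pose to reach, as a shift and turn from the pose commanded when the call began, along the tool's axes at that moment; what a row does not reach only later rows make up. A row lasts 1/10 s, in which the tool goes at most 50 mm and 8.59 degrees, less where a joint would pass 70% of its speed; a pose out of reach is approached as far as the arm can. A call with a gripper value outside its range is refused whole. The fingers move at their own pace and stop on an object; "grip_force" is the grip in N (left out, the last holds). Time passes only in rows, so rows that repeat a pose let the fingers close. It gives the time, the measured TCP pose, the force, the opening and the grip force at its end, in the units of the state.
- ctrl.observe(): the state, without advancing time (a new reading comes with each control period).
- ctrl.grab_frame(name): name is "scene" or "top"; returns the picture (384x512x3 uint8, red, green, blue); there is no depth.
- ctrl.camera_info(name): a dict with "intrinsics" (3x3 intrinsics, pixels), "R" (3x3) and "t" (3): a world point X has camera coordinates R X + t. Camera axes: x right, y down, z forward; pixel columns grow to the right and rows downward; lengths in m; the calibration is good to about 2 mm. A picture is of the moment at which its call begins. camera_info takes no time and is no camera call.
- ctrl.close_job(): hands the job in; it is judged then, once.
The state is a dict: "time_s": time; "joint_pos": joint angles; "qd": joint speeds; "effort": joint torques, N m; "position": TCP position; "eef_rot": TCP orientation; "wrist_force": force on the tool from outside, world axes, zero at the start; "ft_torque": the same for the moment, N m; "width": opening from 0.0 (shut) to 1.0 (fully open); "gripper_force": force on a finger pad.
Only numpy, scipy, OpenCV 4.12 (cv2) and the standard library are available. Lean on these libraries where they do the work, as an engineer would, in place of code of your own. Each camera call takes 0.05 s, during which the arm holds its last target. There are 200 camera calls.

## Working session

There is one attempt and no reset: what is moved stays moved. The work goes in short steps, Python scripts to look and compute and a tool call to move; the robot and the scene stay as the last step left them, time stands still between calls to the robot, and variables do not carry over. Pictures are saved under pics/ and viewed, at most 10 in all, crops included, and the job is handed in when it is done.

Besides the shell and the picture viewer there is one more tool, called after "Emit:" as a command line: name --argument value ..., lists and objects as JSON in quotes. send_rows: Moves the arm, as the interface text tells. Its arguments: {"type":"object","properties":{"targets":{"type":"array","items":{"type":"object","properties":{"hand":{"type":"number"},"slide":{"type":"array","items":{"type":"number"}},"roll":{"type":"number"}}}},"grip_force":{"type":"number"}},"required":["targets"]}

```bash
mkdir -p pics; python3 - <<'E'
from rig import ctrl
import cv2,numpy as np
for n in("scene","top"):
    f=ctrl.grab_frame(n);cv2.imwrite(f"pics/{n}0.png",f[:,:,::-1])
    c=ctrl.camera_info(n);print(n,np.round(c["intrinsics"],1).tolist(),np.round(-c["R"].T@c["t"],3),np.round(c["R"],3).tolist())
a=cv2.imread("pics/scene0.png");
print(ctrl.observe(),ctrl.tips_ahead)
E
```

```text
scene [[380.2, 0.0, 258.2], [0.0, 380.2, 185.6], [0.0, 0.0, 1.0]] [-0.042  0.712  0.604] [[-0.784, -0.62, 0.012], [-0.298, 0.359, -0.885], [0.545, -0.697, -0.466]]
top [[462.1, 0.0, 258.0], [0.0, 462.1, 193.9], [0.0, 0.0, 1.0]] [-0.021 -0.309  1.701] [[0.434, -0.901, -0.001], [-0.838, -0.403, -0.368], [0.331, 0.16, -0.93]]
{'time_s': 0.1, 'joint_pos': array([-6.78904191e+01,  1.51673448e+01,  9.19716800e+01, -2.95778696e-03,
        7.29793696e+01, -2.11486568e+00]), 'qd': array([-0.03650819, -0.05512459, -0.19798002,  0.07138679, -0.01250698,
       -0.02441121]), 'effort': array([ 1.49197385e-04, -5.03620112e+01, -3.58070326e+01,  7.30334362e-02,
        2.33398005e-02, -5.13476527e-05]), 'position': array([ 0.27671597, -0.61502714,  0.26249953]), 'eef_rot': array([-1.79881582e+02, -1.54458913e-03,  2.42253137e+01]), 'wrist_force': array([0.61975282, 0.70341934, 0.20210317]), 'ft_torque': array([-0.01198661,  0.02418615,  0.05669284]), 'gripper_force': 0.0, 'width': 0.9999256934580807} 0.025
```

View pics/scene0.png

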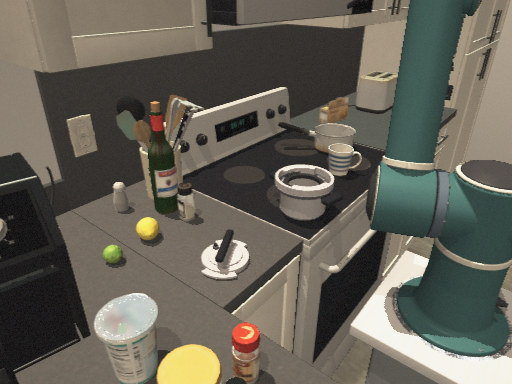

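View pics/top0.png

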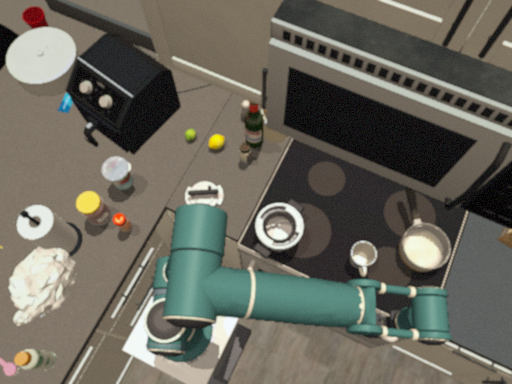

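The scene view shows the lid at about (226,258) and the cooker at (304,190). The top view has the lid at (205,193) and the cooker at (280,228), with the lid partly hidden by the elbow. I'll look at enlarged crops next.

```bash
cat >h.py <<'E'
import cv2,numpy as np
from rig import ctrl
def ray(n,uv,z):
    c=ctrl.camera_info(n);o=-c["R"].T@c["t"]
    d=c["R"].T@np.linalg.inv(c["intrinsics"])@[uv[0],uv[1],1.]
    return (o+d*(z-o[2])/d[2])[:2]
def pix(n,X):
    c=ctrl.camera_info(n);p=c["intrinsics"]@(c["R"]@np.asarray(X,float)+c["t"]);return p[:2]/p[2]
E
python3 - <<'E'
from h import *
a=cv2.imread("pics/scene0.png")[155:285,190:345];b=cv2.imread("pics/top0.png")[170:260,180:310]
A=cv2.resize(a,None,fx=5,fy=5,interpolation=2)[:600] if 0 else cv2.resize(a,(155*5//1,130*5))[:, :]
A=cv2.resize(a,None,fx=4.5,fy=4.5,interpolation=cv2.INTER_CUBIC);B=cv2.resize(b,None,fx=6,fy=6,interpolation=cv2.INTER_CUBIC)
cv2.imwrite("pics/s1.png",A);cv2.imwrite("pics/t1.png",B);print(A.shape,B.shape)
print(ray("scene",(226,258),.014),ray("top",(205,193),.014),ray("scene",(304,180),.112),ray("top",(280,227),.112))
E
```

```text
(585, 698, 3) (540, 780, 3)
[0.47313852 0.17681437] [0.49259046 0.17112732] [ 0.45390054 -0.13547699] [ 0.4634007  -0.16186558]
```

View pics/s1.png

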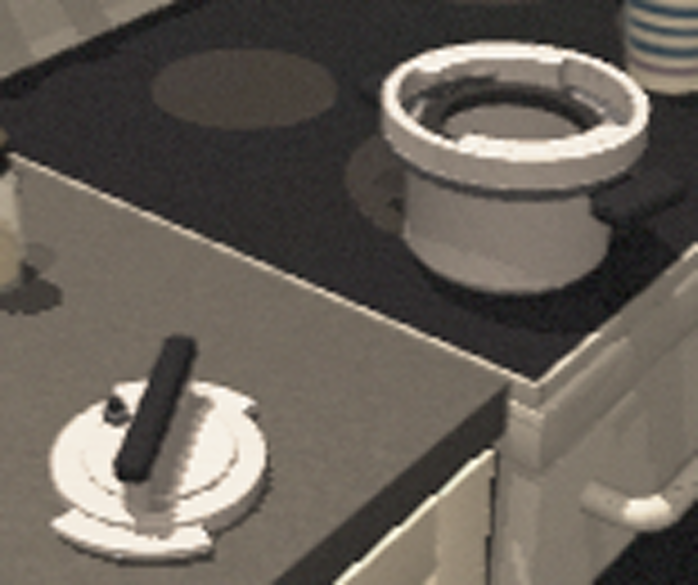

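View pics/t1.png

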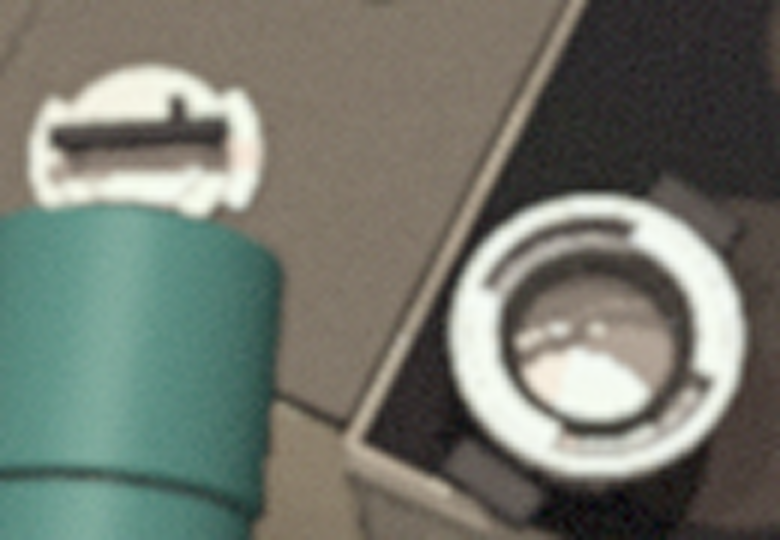

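```bash
python3 - <<'E'
from h import *
S=lambda u,v:(190+u/4.5-.4,155+v/4.5-.4); T=lambda u,v:(180+u/6-.4,170+v/6-.4)
def tri(ps,pt):
    P=[ctrl.camera_info(n)["intrinsics"]@np.c_[ctrl.camera_info(n)["R"],ctrl.camera_info(n)["t"]] for n in("scene","top")]
    X=cv2.triangulatePoints(P[0],P[1],np.array(ps,float).reshape(2,1),np.array(pt,float).reshape(2,1));return (X[:3]/X[3]).ravel()
# collar ellipse in both
for n,(x0,y0,x1,y1),thr in(("top",(245,192,312,255),150),("scene",(262,155,345,215),120)):
    f=cv2.imread(f"pics/{n}0.png");g=cv2.cvtColor(f,6)[y0:y1,x0:x1]
    m=cv2.morphologyEx((g>thr).astype(np.uint8),2,np.ones((2,2)))
    c=max(cv2.findContours(m,0,1)[0],key=cv2.contourArea);h=cv2.convexHull(c)[:,0]+[x0,y0]
    e=cv2.fitEllipse(h.astype(np.float32));print(n,e)
    for z in(.10,.112,.12):
        q=np.array([ray(n,p,z) for p in h]);(cx,cy),r=cv2.minEnclosingCircle(q.astype(np.float32));print(z,np.round([cx,cy,r],4))
# handles, z~? 
for z in(.07,.09): 
    a=ray("top",T(705,213),z);b=ray("top",T(488,480),z);print("h",z,a,b,(a+b)/2,np.linalg.norm(a-b),np.degrees(np.arctan2(*(a-b)[::-1])))
# lip ends visible in top: dark gaps
for p in((490,285),(634,232),(710,380),(565,443)):
    print("gap",ray("top",T(*p),.112))
print("bar ends",tri(S(182,343),T(225,130)),tri(S(133,470),T(52,135)))
for n,F,ps in(("top",T,((225,128),(52,133))),("scene",S,((182,343),(133,470)))):
    q=[ray(n,F(*p),.05) for p in ps];d=q[0]-q[1];print(n,q,sum(q)/2,np.linalg.norm(d),np.degrees(np.arctan2(d[1],d[0])))
print("ear ends top",ray("top",T(33,150),.01),ray("top",T(262,148),.01), "disc", ray("top",T(150,66),.014))
E
```

```text
top ((280.0416259765625, 226.52430725097656), (46.57513427734375, 48.722591400146484), 99.06484985351562)
0.1 [ 0.4705 -0.1593  0.0888]
0.112 [ 0.4668 -0.1604  0.0882]
0.12 [ 0.4643 -0.1612  0.0877]
scene ((309.6876220703125, 180.8856201171875), (32.28532028198242, 74.17632293701172), 91.31878662109375)
0.1 [ 0.4456 -0.1697  0.116 ]
0.112 [ 0.434  -0.1487  0.1132]
0.12 [ 0.4263 -0.1347  0.1114]
h 0.07 [ 0.58227638 -0.17993576] [ 0.36850138 -0.13149406] [ 0.47538888 -0.15571491] 0.219194774066352 -12.76768247025866
h 0.09 [ 0.57487469 -0.18152019] [ 0.36372179 -0.13367266] [ 0.46929824 -0.15759642] 0.21650619930880263 -12.767682470258661
gap [ 0.46808753 -0.08498394]
gap [ 0.53674796 -0.14931167]
gap [ 0.47102084 -0.22895408]
gap [ 0.39843691 -0.16740381]
bar ends [0.50816322 0.12229227 0.04978135] [0.45605407 0.22045905 0.04788934]
top [array([0.50937649, 0.12290612]), array([0.45823305, 0.22134523])] [0.48380477 0.17212567] 0.11093200551664925 -62.54614167773961
scene [array([0.50784183, 0.12252346]), array([0.4512827 , 0.22212407])] [0.47956226 0.17232377] 0.11453915663427429 -60.40952078690651
ear ends top [0.453926   0.23962163] [0.52020196 0.1049663 ] disc [0.53868834 0.1975496 ]
```

```bash
cat >>h.py <<'E'
def go(p,yaw,cur=None):
    "units to go from measured (or given) pose to p,yaw (tool down)"
    s=ctrl.observe();c,y=(s["position"],s["eef_rot"][2]) if cur is None else (np.array(cur[:3]),cur[3])
    d=np.asarray(p)-c;a=np.radians(y)
    x=d[0]*np.cos(a)+d[1]*np.sin(a);yy=d[0]*np.sin(a)-d[1]*np.cos(a)
    print("slide",np.round(np.array([x,yy,-d[2]])/.03,2),"roll",round(-((yaw-y+180)%360-180)/8,2))
E
python3 - <<'E'
from h import *
S=lambda u,v:(190+u/4.5-.4,155+v/4.5-.4)
print("jar",ray("top",(244,147),.107))
for z in(.105,.112,.12,.13):
    e=[ray("scene",S(*p),z) for p in((381,100),(650,105),(505,42))];print(z,np.round(e,3).tolist(),np.linalg.norm(e[0]-e[1]),(e[0]+e[1])/2)
go((.482,.172,.20),118.3,(.277,-.616,.264,24.2))
E
```

```text
jar [0.69843393 0.09901377]
0.105 [[0.54, -0.109], [0.4, -0.216], [0.527, -0.239]] 0.17615684280652197 [ 0.46983526 -0.1623436 ]
0.112 [[0.532, -0.097], [0.394, -0.203], [0.519, -0.226]] 0.1736876118809568 [ 0.46266371 -0.150082  ]
0.12 [[0.522, -0.084], [0.387, -0.188], [0.51, -0.21]] 0.17086563368031046 [ 0.45446765 -0.13606874]
0.13 [[0.511, -0.068], [0.378, -0.169], [0.498, -0.191]] 0.16733816092950277 [ 0.44422258 -0.11855217]
slide [ 17.   -21.16   2.13] roll -11.76
```

Emit:
send_rows --targets '[{"hand": 0, "slide": [0.85, -1.06, 0.1], "roll": -0.6}, {"hand": 0, "slide": [1.7, -2.12, 0.2], "roll": -1.2}, {"hand": 0, "slide": [2.55, -3.17, 0.3], "roll": -1.8}, {"hand": 0, "slide": [3.4, -4.23, 0.4], "roll": -2.4}, {"hand": 0, "slide": [4.25, -5.29, 0.5], "roll": -3}, {"hand": 0, "slide": [5.1, -6.35, 0.6], "roll": -3.6}, {"hand": 0, "slide": [5.95, -7.4, 0.7], "roll": -4.2}, {"hand": 0, "slide": [6.8, -8.46, 0.8], "roll": -4.8}, {"hand": 0, "slide": [7.65, -9.5, 0.9], "roll": -5.4}, {"hand": 0, "slide": [8.5, -10.58, 1], "roll": -6}]'

```text
time_s: 1.1
position: [0.3791, -0.2198, 0.2333]
eef_rot: [-180.0, -0.0, 72.4]
wrist_force: [-0.7, -0.3, 0.6]
width: 0.995
gripper_force: 0.0
```

```bash
python3 - <<'E'
from h import *
s=ctrl.observe();print(s["time_s"],s["position"],s["eef_rot"],s["joint_pos"]);go((.482,.172,.20),118.3)
E
```

```text
1.1 [ 0.37912229 -0.21982639  0.23329334] [-1.79989945e+02 -8.38462978e-03  7.23914258e+01] [-3.33674516e+01 -1.00390738e+01  1.21384337e+02  5.73127411e-03
  6.86666917e+01 -1.57609636e+01]
slide [13.49 -0.68  1.11] roll -5.74
```

Emit:
send_rows --targets '[{"hand": 0, "slide": [1.5, -0.08, 0.1], "roll": -0.6}, {"hand": 0, "slide": [3, -0.15, 0.2], "roll": -1.2}, {"hand": 0, "slide": [4.5, -0.23, 0.35], "roll": -1.9}, {"hand": 0, "slide": [6, -0.3, 0.5], "roll": -2.5}, {"hand": 0, "slide": [7.5, -0.38, 0.6], "roll": -3.2}, {"hand": 0, "slide": [9, -0.45, 0.75], "roll": -3.8}, {"hand": 0, "slide": [10.5, -0.53, 0.9], "roll": -4.5}, {"hand": 0, "slide": [12, -0.6, 1.0], "roll": -5.1}, {"hand": 0, "slide": [13.3, -0.68, 1.1], "roll": -5.74}, {"hand": 0, "slide": [13.3, -0.68, 1.1], "roll": -5.74}]'

```text
time_s: 2.1
position: [0.4819, 0.1685, 0.2001]
eef_rot: [180.0, -0.1, 118.5]
wrist_force: [0.2, -0.3, -0.2]
width: 0.996
gripper_force: 0.0
```

```bash
python3 - <<'E'
from h import *
b=ctrl.grab_frame("top")[:,:,::-1];a=ctrl.grab_frame("scene")[:,:,::-1]
cv2.imwrite("pics/top2.png",b);cv2.imwrite("pics/scene2.png",a)
A=cv2.resize(a[180:290,170:300],(780,660))[:600]
B=cv2.resize(b[170:270,150:320],(782,460))
cv2.imwrite("pics/t2.png",B);cv2.imwrite("pics/s2.png",A)
s=ctrl.observe();print(s["time_s"],s["position"],s["eef_rot"]);go((.482,.172,.20),118.3)
E
```

```text
2.2 [0.48107995 0.16510964 0.20001497] [-1.79892488e+02  4.64922778e-03  1.18226149e+02]
slide [0.19 0.14 0.  ] roll -0.01
```

View pics/s2.png

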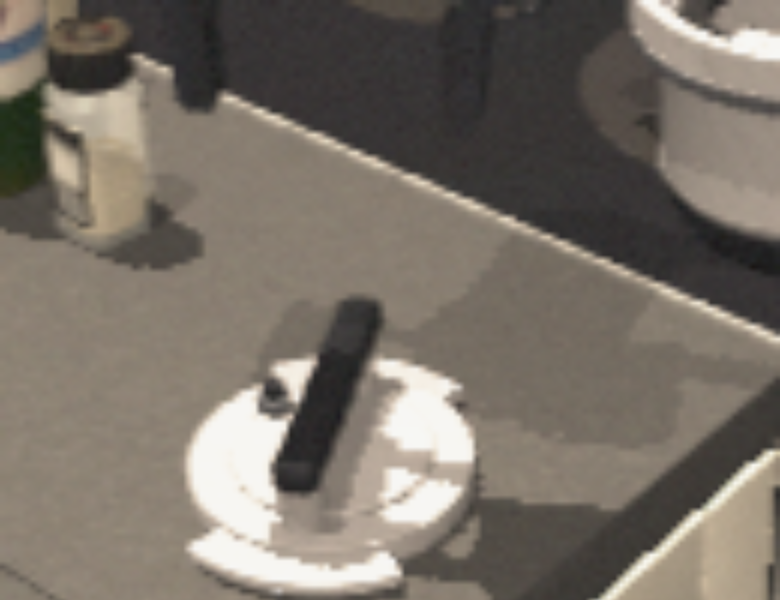

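View pics/t2.png

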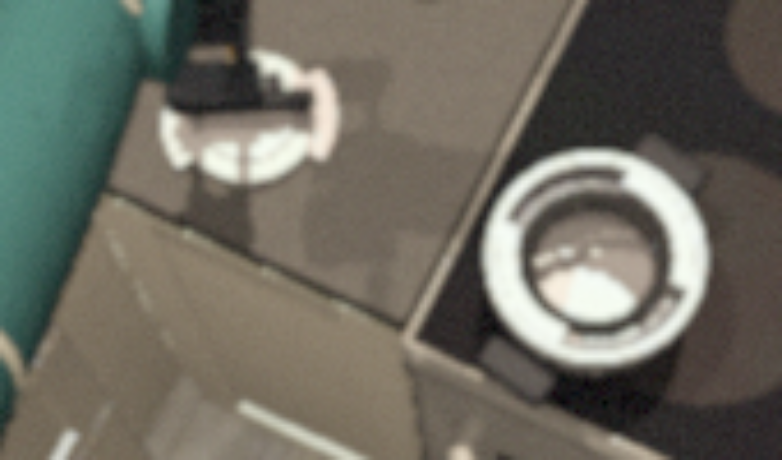

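```bash
python3 - <<'E'
from h import *
T=lambda u,v:(150+u/4.6-.4,170+v/4.6-.4)
a=ray("top",T(161,125),.008);b=ray("top",T(341,115),.008);print("ears",a,b,(a+b)/2,np.linalg.norm(a-b),np.degrees(np.arctan2(*(b-a)[::-1])))
print("disc bottom",ray("top",T(245,186),.01))
a=ray("top",T(660,153),.08);b=ray("top",T(518,382),.08);print((a+b)/2,np.degrees(np.arctan2(*(a-b)[::-1])))
go((.483,.172,.054),118.3)
E
```

```text
ears [0.44559274 0.23758077] [0.52037886 0.10316346] [0.4829858  0.17037211] 0.15382124928165816 -60.909632837402995
disc bottom [0.42738795 0.1461935 ]
[ 0.46909793 -0.15254714] -5.651439870352484
slide [0.17 0.17 4.87] roll -0.01
```

```bash
python3 - <<'E'
from h import *
T=lambda u,v:(180+u/6-.4,170+v/6-.4)
for z in(.07,.085):
    a=ray("top",T(706,198),z);b=ray("top",T(482,500),z);print((a+b)/2,np.linalg.norm(a-b),np.degrees(np.arctan2(*(a-b)[::-1])))
# handle direction by colour: dark grey handles brighter than cooktop
f=cv2.imread("pics/top2.png")
g=cv2.GaussianBlur(cv2.cvtColor(f,6),(3,3),0)
np.set_printoptions(linewidth=250)
print(g[196:214,284:308]);print(g[242:260,250:274])
E
```

```text
[ 0.47375409 -0.15500263] 0.23979794662856602 -10.296919217938548
[ 0.46920115 -0.15642032] 0.23759198149220326 -10.296919217938541
[[ 45  45  43  43  44  44  43  42  42  44  44  43  42  42  44  46  45  45  44  43  42  43  44  44]
 [ 46  46  43  43  45  44  43  42  42  44  45  44  43  42  43  44  46  46  45  43  41  42  45  45]
 [ 44  45  44  44  45  45  47  48  48  45  44  43  43  42  42  43  44  45  45  43  41  42  44  45]
 [ 43  44  44  44  46  51  58  63  61  54  47  44  44  43  43  44  44  43  44  43  42  42  43  43]
 [ 42  44  44  46  51  61  71  76  74  68  59  51  46  43  44  45  44  43  44  44  44  44  43  43]
 [ 54  49  47  50  60  73  82  85  84  79  73  63  54  48  46  45  44  43  45  45  44  45  46  45]
 [101  86  75  71  75  83  89  90  88  86  83  76  66  58  52  49  49  49  51  50  49  50  50  48]
 [170 154 139 125 112 103  97  93  90  89  88  85  78  70  64  60  59  60  62  62  62  61  58  55]
 [216 211 204 190 168 146 125 107  96  92  90  90  86  81  77  73  69  69  71  72  72  70  68  67]
 [218 227 231 228 216 198 173 144 119 102  94  91  90  88  85  82  77  74  73
[... 1897 characters left out ...]
2  24]
 [107 111 117 121 118 110 100  92  84  76  72  75  81  87  90  93  93  92  84  68  46  28  22  21]
 [100 104 108 111 112 111 108 104  98  88  77  72  72  77  84  88  90  87  75  56  36  25  22  21]
 [ 96  97 101 104 107 109 110 110 108 101  90  80  71  69  74  80  82  76  60  40  25  20  20  20]
 [ 97  96  98  99 100 103 106 109 111 110 104  95  82  72  69  69  69  64  50  35  23  17  16  18]
 [ 99  99  99  99  99  99 100 103 106 109 110 107 100  90  79  71  66  64  58  48  36  25  18  19]
 [100 100 100 101 102 100  98  97  99 101 105 108 108 105  97  87  82  82  81  74  62  49  37  30]
 [ 98 100 101 103 104 102 100  98  96  96  98 102 105 107 106 103 101 100  99  95  88  79  66  53]]
```

Emit:
send_rows --targets '[{"hand": 0, "slide": [0.17, 0.15, 0.8], "roll": 0}, {"hand": 0, "slide": [0.17, 0.15, 1.8], "roll": 0}, {"hand": 0, "slide": [0.17, 0.15, 2.8], "roll": 0}, {"hand": 0, "slide": [0.17, 0.15, 3.6], "roll": 0}, {"hand": 0, "slide": [0.17, 0.15, 4.2], "roll": 0}, {"hand": 0, "slide": [0.17, 0.15, 4.6], "roll": 0}, {"hand": 0, "slide": [0.17, 0.15, 4.85], "roll": 0}, {"hand": 0, "slide": [0.17, 0.15, 4.85], "roll": 0}]'

```text
time_s: 3.0
position: [0.4827, 0.1704, 0.0546]
eef_rot: [-179.9, -0.0, 118.1]
wrist_force: [0.7, 0.9, 0.4]
width: 0.998
gripper_force: 0.0
```

Emit:
send_rows --targets '[{"hand": 1, "slide": [0, 0, 0], "roll": 0}, {"hand": 1, "slide": [0, 0, 0], "roll": 0}, {"hand": 1, "slide": [0, 0, 0], "roll": 0}, {"hand": 1, "slide": [0, 0, 0], "roll": 0}, {"hand": 1, "slide": [0, 0, 0], "roll": 0}, {"hand": 1, "slide": [0, 0, 0], "roll": 0}, {"hand": 1, "slide": [0, 0, 0], "roll": 0}, {"hand": 1, "slide": [0, 0, 0], "roll": 0}]' --grip_force 55

```text
time_s: 3.8
position: [0.4832, 0.1713, 0.0552]
eef_rot: [-180.0, 0.0, 118.1]
wrist_force: [-0.5, 0.2, -0.3]
width: 0.297
gripper_force: 0.0
```

Emit:
send_rows --targets '[{"hand": 1, "slide": [0, 0, 0], "roll": 0}, {"hand": 1, "slide": [0, 0, 0], "roll": 0}, {"hand": 1, "slide": [0, 0, 0], "roll": 0}, {"hand": 1, "slide": [0, 0, 0], "roll": 0}]'

```text
time_s: 4.2
position: [0.4831, 0.1713, 0.0551]
eef_rot: [-180.0, -0.0, 118.1]
wrist_force: [-1.0, 0.5, -0.1]
width: 0.217
gripper_force: 55.0
```

Emit:
send_rows --targets '[{"hand": 1, "slide": [0, 0, -0.5], "roll": 0}, {"hand": 1, "slide": [0, 0, -1.2], "roll": 0}, {"hand": 1, "slide": [0, 0, -2], "roll": 0}, {"hand": 1, "slide": [0, 0, -2.8], "roll": 0}, {"hand": 1, "slide": [0, 0, -3.6], "roll": 0}, {"hand": 1, "slide": [0, 0, -4.4], "roll": 0}, {"hand": 1, "slide": [0, 0, -5.0], "roll": 0}, {"hand": 1, "slide": [0, 0, -5.2], "roll": 0}, {"hand": 1, "slide": [0, 0, -5.2], "roll": 0}]'

```text
time_s: 5.1
position: [0.4835, 0.1714, 0.2115]
eef_rot: [179.9, 0.0, 118.1]
wrist_force: [0.4, 0.4, -2.8]
width: 0.22
gripper_force: 55.0
```

```bash
python3 - <<'E'
from h import *
s=ctrl.observe();print(s["position"],s["wrist_force"],s["ft_torque"],s["width"]);go((.467,-.1605,.21),49)
E
```

```text
[0.48345389 0.1713947  0.21154274] [ 0.38237187  0.44936544 -2.81795114] [ 0.01475414 -0.09134839 -0.03199152] 0.2198278225786619
slide [-9.5  -5.7   0.05] roll 8.64
```

Emit:
send_rows --targets '[{"hand": 1, "slide": [-0.6, -0.36, 0], "roll": 0.5}, {"hand": 1, "slide": [-1.6, -0.96, 0], "roll": 1.4}, {"hand": 1, "slide": [-2.7, -1.62, 0], "roll": 2.4}, {"hand": 1, "slide": [-3.8, -2.28, 0], "roll": 3.4}, {"hand": 1, "slide": [-4.9, -2.94, 0], "roll": 4.4}, {"hand": 1, "slide": [-6.0, -3.6, 0], "roll": 5.4}, {"hand": 1, "slide": [-7.1, -4.26, 0], "roll": 6.4}, {"hand": 1, "slide": [-8.2, -4.92, 0], "roll": 7.4}, {"hand": 1, "slide": [-9.1, -5.46, 0], "roll": 8.3}, {"hand": 1, "slide": [-9.5, -5.7, 0], "roll": 8.64}]'

```text
time_s: 6.1
position: [0.4656, -0.1627, 0.2093]
eef_rot: [-179.9, 0.1, 48.7]
wrist_force: [0.2, 0.8, -3.7]
width: 0.218
gripper_force: 55.0
```

Emit:
send_rows --targets '[{"hand": 1, "slide": [0, 0, 0], "roll": 0}, {"hand": 1, "slide": [0, 0, 0], "roll": 0}, {"hand": 1, "slide": [0, 0, 0], "roll": 0}]'

```text
time_s: 6.4
position: [0.4666, -0.1593, 0.2105]
eef_rot: [-179.9, -0.0, 49.2]
wrist_force: [0.1, 0.4, -2.7]
width: 0.222
gripper_force: 55.0
```

```bash
python3 - <<'E'
from h import *
b=ctrl.grab_frame("top")[:,:,::-1];a=ctrl.grab_frame("scene")[:,:,::-1]
cv2.imwrite("pics/top3.png",b);cv2.imwrite("pics/scene3.png",a)
A=cv2.resize(a[110:225,240:370],(672,594),interpolation=2)
cv2.imwrite("pics/s3.png",A)
B=cv2.resize(b[180:265,220:330],(770,595),interpolation=2)
cv2.imwrite("pics/t3.png",B)
s=ctrl.observe();print(s["time_s"],s["position"],s["eef_rot"],s["joint_pos"],s["wrist_force"]);go((.467,-.1605,.21),49)
E
```

```text
6.5 [ 0.46689104 -0.15940178  0.21096812] [-1.79967209e+02 -7.41074030e-03  4.91599695e+01] [-2.17548239e+01 -2.38257493e+00  1.16998644e+02  1.94926453e-02
  6.54124976e+01  1.90770894e+01] [ 0.40647809  0.73815051 -3.13545308]
slide [-0.03  0.03  0.03] roll 0.02
```

View pics/s3.png

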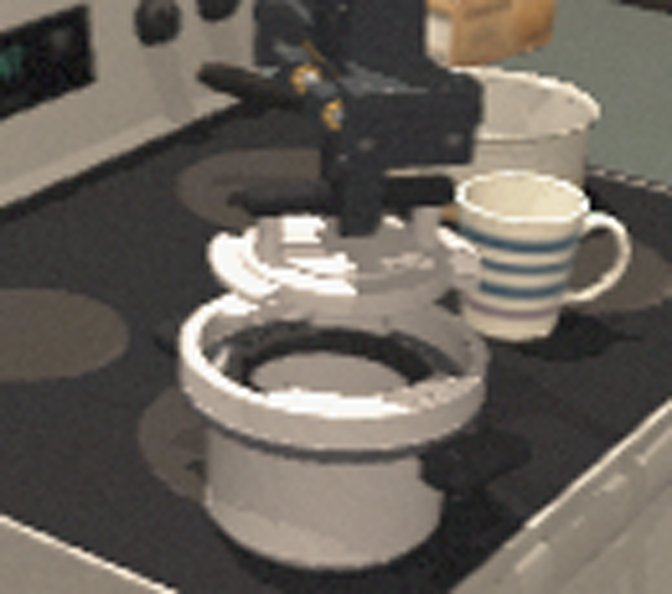

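View pics/t3.png

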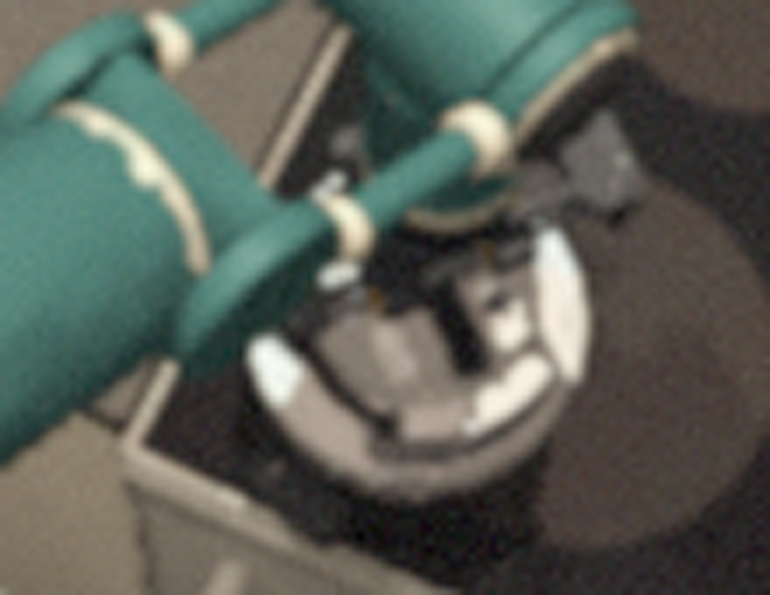

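```bash
python3 - <<'E'
from h import *
S=lambda u,v:(240+u/5.17-.4,110+v/5.165-.4);T=lambda u,v:(220+u/7-.4,180+v/7-.4)
for z in(.203,.21):
    a=ray("scene",S(230,200),z);b=ray("scene",S(457,190),z);print("bar",(a+b)/2,np.linalg.norm(a-b),np.degrees(np.arctan2(*(b-a)[::-1])))
a=ray("scene",S(181,362),.112);b=ray("scene",S(488,372),.112);print("collar",a,b,(a+b)/2)
# project predicted collar circle, print extremes
t=np.radians(np.arange(0,360,2))
for c in((.467,-.1605),(.4645,-.156)):
  for z in(.112,.106):
    P=np.array([pix("scene",(c[0]+.086*np.cos(k),c[1]+.086*np.sin(k),z)) for k in t]);U=(P-[240,110]+.4)*5.168
    print("scene pred coll",c,z,U.min(0),U.max(0))
    P=np.array([pix("top",(c[0]+.086*np.cos(k),c[1]+.086*np.sin(k),z)) for k in t]);U=(P-[180,170]+.4)*6
    print("   top pred coll",U.min(0),U.max(0), "obs 450,193..746,480")
E
```

```text
bar [ 0.46662102 -0.155622  ] 0.12694466874435337 -133.36731079908876
bar [ 0.45775456 -0.14048389] 0.12473080481774015 -133.36731079908876
collar [ 0.51999959 -0.08308399] [ 0.38241575 -0.18163968] [ 0.45120767 -0.13236183]
scene pred coll (0.467, -0.1605) 0.112 [185.28116517 278.92330547] [490.55515519 413.84300154]
   top pred coll [459.43021463 203.83020179] [746.35312229 477.95427709] obs 450,193..746,480
scene pred coll (0.467, -0.1605) 0.106 [184.92914761 287.92411042] [489.42573097 423.79568183]
   top pred coll [459.47758284 207.24004596] [745.44034034 480.56145407] obs 450,193..746,480
scene pred coll (0.4645, -0.156) 0.112 [184.17312436 282.39588036] [490.68270907 418.41278312]
   top pred coll [450.85904042 204.296623  ] [737.79553889 478.45666415] obs 450,193..746,480
scene pred coll (0.4645, -0.156) 0.106 [183.82246266 291.42257202] [489.54834214 428.39631732]
   top pred coll [450.93508068 207.70514946] [736.91133817 481.06229771] obs 450,193..746,480
```

```bash
python3 - <<'E'
from h import *
from scipy.optimize import least_squares
# collar outer rim in top view: radial half-level crossings
for fn in("top0","top2"):
    g=cv2.GaussianBlur(cv2.cvtColor(cv2.imread(f"pics/{fn}.png"),6),(3,3),0).astype(np.float32)
    c0=np.array([279.4,226.]);r=np.arange(19,30,.1);pts=[]
    for k in np.radians(np.arange(0,360,4)):
        x=(c0[0]+r*np.cos(k)).astype(np.float32)[None];y=(c0[1]+r*np.sin(k)).astype(np.float32)[None]
        v=cv2.remap(g,x,y,1)[0]; i=np.where((v[:-1]>=150)&(v[1:]<150))[0]
        if len(i):pts.append(c0+r[i[-1]]*np.array([np.cos(k),np.sin(k)]))
    for z in(.106,.112):
        q=np.array([ray("top",p,z) for p in pts])
        s=least_squares(lambda a:np.hypot(*(q-a[:2]).T)-a[2],[.467,-.16,.086],loss="soft_l1",f_scale=.001)
        print(fn,z,len(q),np.round(s.x,4),np.std(np.hypot(*(q-s.x[:2]).T)))
# gap edges: profile at lip radius ~.070, z .112 in top view vs angle
g=cv2.GaussianBlur(cv2.cvtColor(cv2.imread("pics/top2.png"),6),(3,3),0).astype(np.float32)
A=np.arange(0,360,5);
for R in(.066,.070):
    P=np.array([pix("top",(s.x[0]+R*np.cos(k),s.x[1]+R*np.sin(k),.112)) for k in np.radians(A)],np.float32)
    v=cv2.remap(g,P[None,:,0],P[None,:,1],1)[0];print(R,[f"{a}:{int(b)}" for a,b in zip(A,v)])
E
```

```text
top0 0.106 90 [ 0.4705 -0.1552  0.0882] 0.0003019532226543698
top0 0.112 90 [ 0.4687 -0.1558  0.0879] 0.00030081691782560054
top2 0.106 90 [ 0.4705 -0.1552  0.0883] 0.00031110906611922935
top2 0.112 90 [ 0.4686 -0.1558  0.088 ] 0.0003099375243651269
0.066 ['0:225', '5:186', '10:123', '15:101', '20:103', '25:109', '30:109', '35:105', '40:112', '45:121', '50:122', '55:128', '60:130', '65:127', '70:135', '75:146', '80:152', '85:154', '90:167', '95:205', '100:228', '105:236', '110:234', '115:232', '120:236', '125:238', '130:231', '135:230', '140:231', '145:232', '150:233', '155:232', '160:231', '165:231', '170:232', '175:234', '180:226', '185:180', '190:144', '195:138', '200:148', '205:152', '210:148', '215:143', '220:154', '225:171', '230:175', '235:148', '240:143', '245:161', '250:160', '255:161', '260:160', '265:126', '270:119', '275:183', '280:230', '285:238', '290:236', '295:234', '300:236', '305:238', '310:233', '315:234', '320:232', '325:233', '330:233', '335:235', '340:235', '345:234', '350:233', '355:233']
0.07 ['0:240', '5:192', '10:129', '15:105', '20:104', '25:107', '30:106', '35:102', '40:111', '45:112', '50:113', '55:113', '60:112', '65:110', '70:118', '75:125', '80:132', '85:135', '90:157', '95:211', '100:243', '105:247', '110:245', '115:244', '120:245', '125:247', '130:244', '135:244', '140:244', '145:246', '150:245', '155:245', '160:245', '165:245', '170:246', '175:246', '180:239', '185:202', '190:183', '195:180', '200:186', '205:189', '210:186', '215:183', '220:191', '225:200', '230:197', '235:174', '240:172', '245:182', '250:175', '255:175', '260:173', '265:136', '270:129', '275:197', '280:241', '285:246', '290:244', '295:244', '300:245', '305:246', '310:245', '315:245', '320:244', '325:245', '330:245', '335:245', '340:245', '345:245', '350:246', '355:245']
```

```bash
python3 - <<'E'
from h import *
go((.4686,-.1558,.170),49)
E
```

```text
slide [ 0.13 -0.04  1.37] roll 0.02
```

Emit:
send_rows --targets '[{"hand": 1, "slide": [0.13, -0.04, 0.3], "roll": 0}, {"hand": 1, "slide": [0.13, -0.04, 0.7], "roll": 0}, {"hand": 1, "slide": [0.13, -0.04, 1.1], "roll": 0}, {"hand": 1, "slide": [0.13, -0.04, 1.37], "roll": 0}, {"hand": 1, "slide": [0.13, -0.04, 1.37], "roll": 0}, {"hand": 1, "slide": [0.13, -0.04, 1.37], "roll": 0}]'

```text
time_s: 7.1
position: [0.4683, -0.1569, 0.1696]
eef_rot: [-179.9, 0.0, 49.0]
wrist_force: [-0.3, 0.5, -3.1]
width: 0.216
gripper_force: 55.0
```

Emit:
send_rows --targets '[{"hand": 1, "slide": [0, 0, 0.05], "roll": 0}, {"hand": 1, "slide": [0, 0, 0.1], "roll": 0}, {"hand": 1, "slide": [0, 0, 0.15], "roll": 0}, {"hand": 1, "slide": [0, 0, 0.2], "roll": 0}, {"hand": 1, "slide": [0, 0, 0.2], "roll": 0}]'

```text
time_s: 7.6
position: [0.4684, -0.1569, 0.164]
eef_rot: [-180.0, 0.0, 49.0]
wrist_force: [0.2, 0.4, -3.7]
width: 0.218
gripper_force: 55.0
```

Emit:
send_rows --targets '[{"hand": 1, "slide": [0.03, -0.02, 0.05], "roll": 0}, {"hand": 1, "slide": [0.03, -0.02, 0.1], "roll": 0}, {"hand": 1, "slide": [0.03, -0.02, 0.15], "roll": 0}, {"hand": 1, "slide": [0.03, -0.02, 0.2], "roll": 0}, {"hand": 1, "slide": [0.03, -0.02, 0.2], "roll": 0}]'

```text
time_s: 8.1
position: [0.4685, -0.1557, 0.1578]
eef_rot: [-180.0, 0.0, 49.0]
wrist_force: [0.5, -0.1, -3.5]
width: 0.215
gripper_force: 55.0
```

Ears are about 4 mm below the collar top with no contact. Continuing down.

Emit:
send_rows --targets '[{"hand": 1, "slide": [0, 0, 0.05], "roll": 0}, {"hand": 1, "slide": [0, 0, 0.1], "roll": 0}, {"hand": 1, "slide": [0, 0, 0.15], "roll": 0}, {"hand": 1, "slide": [0, 0, 0.2], "roll": 0}, {"hand": 1, "slide": [0, 0, 0.25], "roll": 0}, {"hand": 1, "slide": [0, 0, 0.25], "roll": 0}]'

```text
time_s: 8.7
position: [0.4684, -0.1558, 0.1503]
eef_rot: [-180.0, 0.0, 49.0]
wrist_force: [-0.3, 0.2, -2.2]
width: 0.221
gripper_force: 55.0
```

Emit:
send_rows --targets '[{"hand": 1, "slide": [0, 0, 0.04], "roll": 0}, {"hand": 1, "slide": [0, 0, 0.08], "roll": 0}, {"hand": 1, "slide": [0, 0, 0.08], "roll": 0}]'

```text
time_s: 9.0
position: [0.4688, -0.1559, 0.1488]
eef_rot: [180.0, -0.0, 49.0]
wrist_force: [-2.7, 0.9, 2.8]
width: 0.218
gripper_force: 55.0
```

Emit:
send_rows --targets '[{"hand": 1, "slide": [0, 0, 0.05], "roll": 0.4}, {"hand": 1, "slide": [0, 0, 0.05], "roll": 0.9}, {"hand": 1, "slide": [0, 0, 0.05], "roll": 1.4}, {"hand": 1, "slide": [0, 0, 0.05], "roll": 1.9}, {"hand": 1, "slide": [0, 0, 0.05], "roll": 2.4}, {"hand": 1, "slide": [0, 0, 0.05], "roll": 2.4}]'

```text
time_s: 9.6
position: [0.4702, -0.1564, 0.1482]
eef_rot: [179.8, -0.1, 29.8]
wrist_force: [0.3, -1.0, 4.3]
width: 0.216
gripper_force: 55.0
```

```bash
python3 - <<'E'
from h import *
s=ctrl.observe();print(s["position"],s["eef_rot"],s["wrist_force"],s["ft_torque"],s["width"])
E
```

```text
[ 0.47015074 -0.15641002  0.14821376] [ 1.79835204e+02 -1.31654723e-01  2.98148750e+01] [ 0.28511096 -1.00949113  4.3240801 ] [-0.01124792 -0.07087337 -0.08790063] 0.21639848993642063
```

Emit:
send_rows --targets '[{"hand": 1, "slide": [0, 0, 0.02], "roll": 0.4}, {"hand": 1, "slide": [0, 0, 0.04], "roll": 0.8}, {"hand": 1, "slide": [0, 0, 0.05], "roll": 1.2}, {"hand": 1, "slide": [0, 0, 0.06], "roll": 1.6}, {"hand": 1, "slide": [0, 0, 0.08], "roll": 2.0}, {"hand": 1, "slide": [0, 0, 0.09], "roll": 2.4}, {"hand": 1, "slide": [0, 0, 0.09], "roll": 2.4}]'

```text
time_s: 10.3
position: [0.4703, -0.1565, 0.1459]
eef_rot: [179.9, -0.2, 10.7]
wrist_force: [-0.9, -0.3, 7.9]
width: 0.22
gripper_force: 55.0
```

```bash
python3 - <<'E'
from h import *
s=ctrl.observe();print(s["position"],s["eef_rot"],s["wrist_force"],s["ft_torque"],s["width"])
E
```

```text
[ 0.47031651 -0.15650945  0.14589514] [179.8740635   -0.19424967  10.67930594] [-0.87096079 -0.26841687  7.87312027] [0.04087551 0.11964322 0.02234825] 0.2199294726418903
```

Emit:
send_rows --targets '[{"hand": 1, "slide": [0, 0, 0.02], "roll": 0.4}, {"hand": 1, "slide": [0, 0, 0.03], "roll": 0.8}, {"hand": 1, "slide": [0, 0, 0.04], "roll": 1.2}, {"hand": 1, "slide": [0, 0, 0.04], "roll": 1.6}, {"hand": 1, "slide": [0, 0, 0.04], "roll": 2.0}, {"hand": 1, "slide": [0, 0, 0.04], "roll": 2.3}, {"hand": 1, "slide": [0, 0, 0.04], "roll": 2.5}, {"hand": 1, "slide": [0, 0, 0.04], "roll": 2.5}]'

```text
time_s: 11.1
position: [0.4707, -0.1567, 0.1451]
eef_rot: [179.9, -0.3, -9.3]
wrist_force: [0.1, -0.1, 8.9]
width: 0.223
gripper_force: 55.0
```

```bash
python3 - <<'E'
from h import *
s=ctrl.observe();print(s["position"],s["eef_rot"],s["wrist_force"],s["ft_torque"],s["width"],s["joint_pos"][5])
E
```

```text
[ 0.47065547 -0.15666688  0.14511359] [179.93003502  -0.27275973  -9.27369105] [ 0.09276756 -0.13362071  8.85747532] [0.04123872 0.12551353 0.12631611] 0.2234625863817331 78.00040397527887
```

Emit:
send_rows --targets '[{"hand": 1, "slide": [0, 0, 0], "roll": 0.15}, {"hand": 1, "slide": [0, 0, 0], "roll": 0.3}, {"hand": 1, "slide": [0, 0, 0], "roll": 0.4}, {"hand": 1, "slide": [0, 0, 0], "roll": 0.4}]'

```text
time_s: 11.5
position: [0.4703, -0.157, 0.1451]
eef_rot: [179.9, -0.2, -12.4]
wrist_force: [-1.0, -2.0, 8.6]
width: 0.218
gripper_force: 55.2
```

```bash
python3 - <<'E'
from h import *
s=ctrl.observe();print(s["position"],s["eef_rot"],s["wrist_force"],s["ft_torque"],s["width"],s["joint_pos"][5])
E
```

```text
[ 0.47029578 -0.15704018  0.14508822] [179.88297282  -0.23710925 -12.38955448] [-1.01883064 -2.02841183  8.58037485] [-0.16035236  0.26959602  0.46719836] 0.21832596998917933 81.1464503736767
```

Emit:
send_rows --targets '[{"hand": 1, "slide": [0, 0, 0], "roll": 0.15}, {"hand": 1, "slide": [0, 0, 0], "roll": 0.25}, {"hand": 1, "slide": [0, 0, 0], "roll": 0.25}]'

```text
time_s: 11.8
position: [0.4695, -0.1578, 0.145]
eef_rot: [179.8, -0.2, -14.3]
wrist_force: [-4.2, -4.6, 10.7]
width: 0.216
gripper_force: 55.8
```

```bash
python3 - <<'E'
from h import *
s=ctrl.observe();print(s["position"],s["eef_rot"],s["wrist_force"],s["ft_torque"],s["width"],s["joint_pos"][5])
E
```

```text
[ 0.46947417 -0.15784078  0.14503455] [ 1.79764409e+02 -1.57917475e-01 -1.42919736e+01] [-4.21218355 -4.64973566 10.69818526] [-0.58532234  0.68012419  0.8494957 ] 0.215808970093028 83.10022387418536
```

Emit:
send_rows --targets '[{"hand": 1, "slide": [0, 0, 0], "roll": 0.15}, {"hand": 1, "slide": [0, 0, 0], "roll": 0.2}, {"hand": 1, "slide": [0, 0, 0], "roll": 0.2}]'

```text
time_s: 12.1
position: [0.4695, -0.1579, 0.145]
eef_rot: [179.8, -0.2, -15.8]
wrist_force: [-4.3, -4.8, 9.9]
width: 0.22
gripper_force: 57.4
```

```bash
python3 - <<'E'
from h import *
s=ctrl.observe();print(s["position"],s["eef_rot"],s["wrist_force"],s["ft_torque"],s["width"],s["joint_pos"][5])
E
```

```text
[ 0.46949018 -0.15786466  0.1450467 ] [ 1.79753703e+02 -1.66770254e-01 -1.58077000e+01] [-4.33567345 -4.75942737  9.93989423] [-0.61897631  0.63041091  1.34108336] 0.22018203570052983 84.63272438727779
```

Emit:
send_rows --targets '[{"hand": 0.8, "slide": [0, 0, 0], "roll": 0}, {"hand": 0.6, "slide": [0, 0, 0], "roll": 0}, {"hand": 0.3, "slide": [0, 0, 0], "roll": 0}, {"hand": 0.3, "slide": [0, 0, 0], "roll": 0}, {"hand": 0.3, "slide": [0, 0, 0], "roll": 0}, {"hand": 0.3, "slide": [0, 0, 0], "roll": 0}, {"hand": 0.3, "slide": [0, 0, 0], "roll": 0}]'

```text
time_s: 12.8
position: [0.4685, -0.1557, 0.1425]
eef_rot: [-180.0, 0.0, -16.2]
wrist_force: [0.7, 0.1, 0.7]
width: 0.701
gripper_force: 0.0
```

Emit:
send_rows --targets '[{"hand": 0.3, "slide": [0, 0, -0.3], "roll": 0}, {"hand": 0.3, "slide": [0, 0, -0.8], "roll": 0}, {"hand": 0.3, "slide": [0, 0, -1.4], "roll": 0}, {"hand": 0.3, "slide": [0, 0, -2], "roll": 0}, {"hand": 0.3, "slide": [-0.5, 0, -2.5], "roll": 0}, {"hand": 0.3, "slide": [-1, 0, -2.6], "roll": 0}, {"hand": 0.3, "slide": [-1, 0, -2.6], "roll": 0}]'

```text
time_s: 13.5
position: [0.4394, -0.1473, 0.2222]
eef_rot: [180.0, -0.1, -16.2]
wrist_force: [-0.3, 0.5, 0.1]
width: 0.698
gripper_force: 0.0
```

```bash
python3 - <<'E'
from h import *
b=ctrl.grab_frame("top")[:,:,::-1];a=ctrl.grab_frame("scene")[:,:,::-1]
cv2.imwrite("pics/scene4.png",a);cv2.imwrite("pics/top4.png",b)
A=cv2.resize(a[110:225,240:370],(672,594),interpolation=2)
cv2.imwrite("pics/s4.png",A)
s=ctrl.observe();print(s["position"],s["eef_rot"],s["wrist_force"],s["ft_torque"],s["width"])
E
```

```text
[ 0.44011786 -0.14756906  0.22125578] [ 1.79997620e+02 -7.29985362e-02 -1.61788647e+01] [-0.27746736 -0.148641   -0.70490878] [ 0.04696465  0.03134701 -0.00845677] 0.6947407138379573
```

View pics/s4.png

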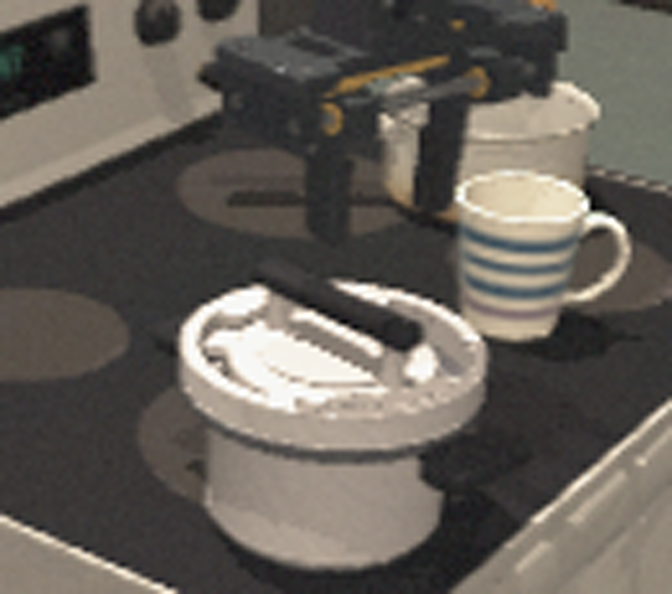

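The lid sits in the collar. The bar runs from about (262,268) to (415,333), roughly in line with the side handles at (165,340) and (480,455). I'll check its angle.

```bash
python3 - <<'E'
from h import *
S=lambda u,v:(240+u/5.17-.4,110+v/5.165-.4)
a=ray("scene",S(265,266),.1445);b=ray("scene",S(415,328),.1445);d=a-b
print((a+b)/2,np.linalg.norm(d),np.degrees(np.arctan2(d[1],d[0])))
# fitted: dark bar pixels against the white lid
g=cv2.cvtColor(cv2.imread("pics/scene4.png"),6);m=np.zeros_like(g);m[159:178,290:323]=(g[159:178,290:323]<75)
n,l,st,c=cv2.connectedComponentsWithStats(m);i=1+np.argmax(st[1:,4]);print(st[i],c[i])
p=np.argwhere(l==i)[:,::-1];q=np.array([ray("scene",x,.14) for x in p],np.float32)
print(cv2.minAreaRect(q))
E
```

```text
[ 0.46388779 -0.1519654 ] 0.10914237231521536 -8.455252618106861
[290 159  33  19 355] [307.36338028 165.30704225]
((0.4642289876937866, -0.16320103406906128), (0.0970219224691391, 0.12573470175266266), 34.12217712402344)
```

```bash
python3 -c "
from rig import ctrl
print(ctrl.close_job())"
```

```text
the job is handed in; nothing more can be done
None
```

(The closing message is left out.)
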